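# Slide the parts canister aside and turn the movement over

### The arm

A 7-joint arm with a two-finger parallel gripper is mounted at the origin on the work surface. World frame = base frame: x ahead of the robot, y to its left, z up, the work surface at z = 0. Lengths are in mm, angles in degrees, forces in N, time in s.
With the tool pointing down it reaches from about 400 to 875 mm from the base axis. Payload 19.3 kg.
Tool frame: the origin (TCP) lies at the very end of the fingers, on their centre line; the grasp point (between the pads) lies 19 mm behind it; z points along the fingers, y is the line along which they close (so a half turn about z gives the same grasp; the last joint's range is limited). The gripper opens to 85 mm and grips with 20 to 120 N. Pads are 22 mm wide; open, the fingers measure 114 mm over their backs; the gripper's body (76 mm by 85 mm) begins 54 mm behind the grasp point. The pads swing forward as they close: fully open they stand 13 mm farther back than shut.
Start: joints at [66.222, 29.874, -2.08, 91.645, 1.215, 58.505, -6.463], TCP at [211.227, -588.216, 231.291] pointing down, gripper open.
Joint ranges: [-166.77, 166.77], [-17.47, 122.26], [-85.68, 81.53], [9.62, 139.38], [-72.42, 252.41], [9.2, 110.78], [-144.41, 144.41]. Speed limits (degrees/s): [108.29, 108.29, 136.94, 136.94, 172.46, 172.46, 172.46].

### API

Orientations are given as a 3x3 rotation matrix whose columns are the frame's x, y, z axes.
In Python, from station import r, solver, vision, telemetry gives the robot as it stands. Calls block until the motion is done:
- r.move_pose(position, orientation): joint-space move of the TCP to a pose.
- r.line_to(position, orientation=None, velocity=150): straight line of the TCP; orientation=None keeps the orientation; velocity is the mean speed in mm/s.
- r.set_joints(angles): joint-space move.
- r.command_gripper(opening, newtons=None): opening from 0.0 (shut) to 1.0 (fully open); newtons is the grip in N (None keeps the last); returns when the fingers have stopped.
- r.wait(seconds).
- solver.ik(position, orientation): joint angles nearest the present ones, or None.
- vision.read_camera(name): name is "side" or "top" or "wrist"; returns a dict with "color" (420x560x3 uint8, blue, green, red), "depth" (420x560 float32, mm along the optical axis (not along the pixel's ray), 0 where there is no reading), "K" (3x3 intrinsics, pixels), "T" (4x4, takes a point from camera to world coordinates); the wrist camera has in their place "T_tool_cam" (4x4, takes a point from camera to tool coordinates, whose origin is the TCP and whose axes are the flange's). Camera axes: x right, y up, looking along -z (the intrinsics and any distortion apply to the point x, -y, -z); pixel columns grow to the right and rows downward; lengths in mm; the calibration is good to about 2 mm. A picture is of the moment at which its call begins: read the wrist's pose just before it.
A pose or a line that the arm cannot do raises r.IKError and nothing moves.
- r.sign_off(): hands the job in; it is judged then, once.
Readings, each from a call of its own:
- telemetry.current_time_s(): time.
- telemetry.current_qpos(): joint angles.
- telemetry.current_dq(): joint speeds.
- telemetry.current_joint_efforts(): joint torques, N m.
- telemetry.current_tcp_pos(): TCP position.
- telemetry.current_tool_rot(): TCP orientation.
- telemetry.current_contact_force(): force on the tool from outside, world axes, zero at the start.
- telemetry.current_torque(): the same for the moment, N m.
- telemetry.current_opening(): opening from 0.0 (shut) to 1.0 (fully open).
- telemetry.current_finger_force(): force on a finger pad.
Only numpy, scipy, OpenCV 4.12 (cv2) and the standard library are available. Lean on these libraries where they do the work, as an engineer would, in place of code of your own. Each camera call takes 0.05 s, during which the arm holds its last target. There are 200 camera calls.

### The job

The steel parts canister stands where the hinged movement holder has to come down: slide it along the glass, upright and without lifting it, until it stands wholly inside the green-bordered circle, about centred. Then turn the holder over gently on its hinge until it lies fully down on its other side with the blue face up. Leave everything else on the bench where it is.

Things in the scene. Friction and masses are not known exactly. Their poses are not given: they have to be found in the camera images.
- canister: Loose steel screw-top parts canister, an upright cylinder 60 mm in diameter and 60 mm tall (aluminium screw lid from 44 mm up, same diameter, thin dark groove at 42 to 44 mm), 0.3 to 0.55 kg. Origin: centre of its underside, z up. It starts on the grey-bordered circle beside the hinge, in the way of the holder's swing.
- green_mark: Green-bordered white circle printed on the glass (flat, nothing to catch on): the white is 80 mm in diameter, the border 96 mm. Origin at its centre. The place where the canister must go.
- orange_mark: The same circle with an orange border: another place, not used in this job. It and the green one swap places from start to start.
- fixture: Turn-over stand, fixed. Origin: on the glass below the middle of the hinge axis, which is level, along the stand's own x, 45 mm up. Stand x points away from the robot, yaw within 0.3 rad. Aluminium cheeks 24 mm thick, 58 mm tall at x = +-50 mm; dark steel foot, 110 mm in x, 8 mm thick, from y = -15 to +120 mm. A grey-bordered start circle is printed near y = -93 mm.
- plate (a joint): Angle of the hinged holder, a plate 86 mm (x) x 95 mm, 12 mm thick, far edge 110 mm from the hinge, one face white, one blue. 0: level, 45 mm up, over the foot on the stand's +y side, white up; pi/2: upright; pi: level, 45 mm up, on the -y side, blue up, at its stop. Starts at 0 to 0.3. Stiff hinge (0.15 N m friction): stays where left; about 3 N at the handle moves it.
- handle (a point): Grip point on the holder's handle, a round steel bar 10 mm thick parallel to the hinge, sticking out 65 mm from the plate towards the robot (stand x -43 to -113 mm). At plate angle a it lies at (-80, 95 cos a, 45 + 95 sin a) mm in the stand's frame. A gripper pointing down can pinch the bar across and carry it round the arc; the bar turns between the pads.
- blower: Bystander: blue silicone dust blower standing upright, 60 mm in diameter, 125 mm tall. Origin: centre of its underside.
- loupe: Bystander: chrome loupe standing, 48 mm in diameter, 44 mm tall. Origin: centre of its underside.
- jar: Bystander: amber glass jar with black cap, 64 mm in diameter, 75 mm tall. Origin: centre of its underside.
- screwdriver: Bystander: screwdriver lying on the glass, 160 mm long. Origin: under its middle.
- tray: Bystander: grey parts tray with dividers, 180 x 110 x 25 mm. Origin: centre of its underside.

How it is judged (in metres and radians):
On the way, in this order (a step that is already met when the one before it is completed fails the run):
1. the canister stands inside the green-bordered circle (centre within 12 mm), the holder not yet turned (horizontal distance between canister and green_mark below 0.012 m and linear speed of canister below 0.03 m/s and value of joint plate below 1 rad), for 0.2 s.
2. the holder has been turned over and lies blue face up (value of joint plate above 3.04 rad), for 0.2 s.
At the end, for the whole second after the job is handed in: The canister stands upright and still on the glass, its centre within 12 mm of the centre of the green-bordered circle, and the holder lies turned over, blue face up, its angle over 3.04 rad (within 0.1 rad of its stop) (horizontal distance between canister and green_mark below 0.012 m and angle between canister's own z axis and vertical below 0.05 rad and height (world z) of canister below 0.004 m and linear speed of canister below 0.02 m/s and value of joint plate above 3.04 rad); the robot touches nothing.
It fails at once if the canister is lifted more than 6 mm off the glass (height (world z) of canister above 0.006 m).
It fails at once if the canister is tilted more than 0.2 rad (angle between canister's own z axis and vertical above 0.2 rad).
It fails at once if the holder is flung or slammed over (faster than 4 rad/s) (velocity of joint plate above 4 rad/s).
It fails at once if a bystander (blower, loupe, jar, screwdriver, tray) is moved more than 20 mm (distance of any of blower, loupe, jar, screwdriver, tray from where it was at the start of the episode above 0.02 m).
It also fails if it takes over 61 s, if anything falls off the work surface, if the arm or the gripper's body presses on something with over 40 N, if the wrist force passes 120 N, or if a joint passes its speed limit or range.

## Working session

There is one attempt and no reset: what is moved stays moved. The work goes in short steps, each a Python script; the robot and the scene stay as the last script left them, time stands still between calls to the robot, and variables do not carry over. Pictures are saved under pics/ and viewed, at most 10 in all, crops included, and the job is handed in when it is done.

```bash
ls; mkdir -p pics
python3 - <<'E'
from station import r, solver, vision, telemetry
import cv2,pickle,numpy as np
for n in("top","side"):
    c=vision.read_camera(n); pickle.dump(c,open(n+".pkl","wb")); cv2.imwrite(f"pics/{n}0.png",c["color"]); print(n,c.keys(),np.round(c["K"],1).tolist(),np.round(c["T"],3).tolist())
print(telemetry.current_time_s(), telemetry.current_tool_rot())
E
```

```text
pics
top dict_keys(['color', 'depth', 'K', 'T']) [[391.3, 0.0, 287.4], [0.0, 391.3, 201.7], [0.0, 0.0, 1.0]] [[0.013, 0.985, -0.175, 379.865], [-1.0, 0.012, -0.01, 39.548], [-0.008, 0.175, 0.985, 1192.361], [0.0, 0.0, 0.0, 1.0]]
side dict_keys(['color', 'depth', 'K', 'T']) [[523.4, 0.0, 282.7], [0.0, 523.4, 205.8], [0.0, 0.0, 1.0]] [[-0.924, 0.179, -0.339, 179.695], [-0.383, -0.481, 0.789, 946.765], [-0.022, 0.858, 0.513, 643.956], [0.0, 0.0, 0.0, 1.0]]
0.1 [[ 9.41139669e-01  3.38017716e-01 -3.83468887e-04]
 [ 3.38017927e-01 -9.41139257e-01  8.83329564e-04]
 [-6.23165820e-05 -9.60955852e-04 -9.99999536e-01]]
```

View pics/top0.png

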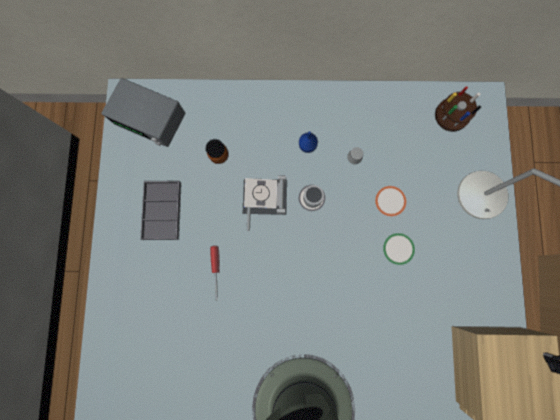

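View pics/side0.png

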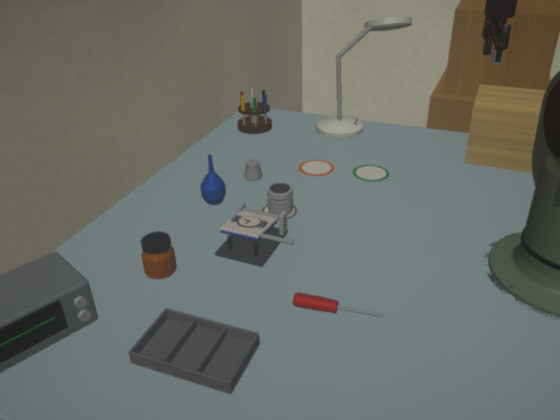

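The top view shows the canister at (312,195), stand with hinge near (283,195), handle tip about (249,228), green ring (399,249), orange ring (391,201). The side view agrees with this, and the plate is raised only a little.

```bash
cat > h.py <<'E'
import numpy as np,cv2
def ray(px,K,T,z):
    d=T[:3,:3]@np.array([(px[0]-K[0,2])/K[0,0],-(px[1]-K[1,2])/K[1,1],-1]); o=T[:3,3]
    return o+d*(z-o[2])/d[2]
def cloud(dep,K,T):
    v,u=np.mgrid[:dep.shape[0],:dep.shape[1]]
    p=np.stack([(u-K[0,2])/K[0,0]*dep,-(v-K[1,2])/K[1,1]*dep,-dep],-1)
    return p@T[:3,:3].T+T[:3,3]
def blobs(m,amin=30):
    n,l,s,c=cv2.connectedComponentsWithStats(m.astype(np.uint8)); return [(l==i,s[i],c[i]) for i in range(1,n) if s[i,4]>=amin]
E
python3 - <<'E'
from h import *; import pickle
for n in("top","side"):
    c=pickle.load(open(n+".pkl","rb")); K,T=c["K"],c["T"]; P=cloud(c["depth"],K,T); hsv=cv2.cvtColor(c["color"],cv2.COLOR_BGR2HSV)
    H,S,V=hsv[...,0].astype(int),hsv[...,1],hsv[...,2]
    onb=(P[...,0]>350)&(P[...,0]<900)&(abs(P[...,1])<500)
    for nm,m in(("green",(H>45)&(H<85)&(S>90)&onb),("orange",(H<18)&(S>100)&onb&(P[...,2]<8))):
        for b,s,ce in blobs(m):
            e=cv2.fitEllipse(cv2.convexHull(np.argwhere(b)[:,::-1].astype(np.float32)))
            print(n,nm,s[4],np.round(ray(e[0],K,T,0),1))
    m=onb&(P[...,2]>52)&(P[...,2]<68)
    for b,s,ce in blobs(m,25): print(n,"z60",s,np.round(P[b].mean(0),1), np.round(ray(ce,K,T,60),1))
    if n=="top":
        cr=c["color"][150:245,200:345]; cv2.imwrite("pics/crop.png",cv2.resize(cr,None,fx=5.5,fy=5.5,interpolation=cv2.INTER_CUBIC))
        for rr in range(206,234,3): print(rr,np.round(P[rr,243:256,2]).astype(int))
E
```

```text
top green 36 [ 899.6 -474.4    0. ]
top green 81 [ 451.6 -286.3    0. ]
top orange 154 [ 598.5 -266.3    0. ]
top z60 [443 101  28  22 187] [ 860.3 -454.7   65.8] [ 862.8 -457.3   60. ]
top z60 [145 106  37  37 119] [807.2 421.1  61. ] [807.4 421.5  60. ]
top z60 [300 133  17  16 119] [766.   -8.   59.3] [765.7  -8.   60. ]
top z60 [212 146  14  13  33] [722.8 257.1  59.7] [722.7 257.1  60. ]
top z60 [278 175   8   6  27] [655.6  69.9  56.9] [654.8  69.9  60. ]
top z60 [244 178  38  53 974] [599.6 132.6  60.7] [599.6 132.7  60. ]
top z60 [304 185  20  20 323] [603.3 -25.   60.2] [603.3 -25.   60. ]
top z60 [277 209   8   4  25] [556.   70.7  57.4] [555.6  70.6  60. ]
206 [ 6 66 61 63 65 64 65 65 63 62 62 65 59]
209 [ 5 11  7  7 60 66 65 60 10 11  7  8  7]
212 [10  7 12  9 63 59 62 58  7  6  6 10  9]
215 [ 1 -3  3 -4 63 66 60 58 -1  2 -3  0 -1]
218 [ 1  1  1  1 63 61 63 59  1  4 -1 -4  1]
221 [-3 -1 -3 -1 61 62 62  0 -1  0  1  0  3]
224 [-4 -3  2 -2 62 65 62  3  3  0  5 -2 -1]
227 [ 2  3 -1  1 63 64 63  2  3  0  2 -1 -1]
230 [ 0 -2 -1  1 60 60 -1 -4 -3  3 -3 -2 -2]
233 [ 2 -3 -3  0  0  3  1 -1  0  0  0 -3  1]
side orange 47 [ 611.7 -256.2    0. ]
side orange 50 [ 589.9 -263.2    0. ]
side orange 49 [740.2 277.7   0. ]
side z60 [242 105  28  12 120] [ 862.9 -444.5   64.9] [ 868.7 -456.1   60. ]
side z60 [201 176  22  12 158] [766.6   4.3  59.5] [766.    5.2  60. ]
side z60 [267 182  26  16 320] [602.2 -18.3  58.9] [601.4 -16.4  60. ]
side z60 [237 202   8   8  40] [656.1  73.5  56.2] [653.   79.2  60. ]
side z60 [ 220  210   74   35 1190] [594.  148.5  60.5] [593.8 148.4  60. ]
side z60 [279 210   8   8  40] [556.2  73.6  56.1] [553.7  79.4  60. ]
side z60 [142 240  29  17 179] [727.6 288.4  59.8] [727.5 288.7  60. ]
side z60 [ 51 289  41  29 344] [773.6 468.5  60.6] [774.4 468.2  60. ]
```

View pics/crop.png

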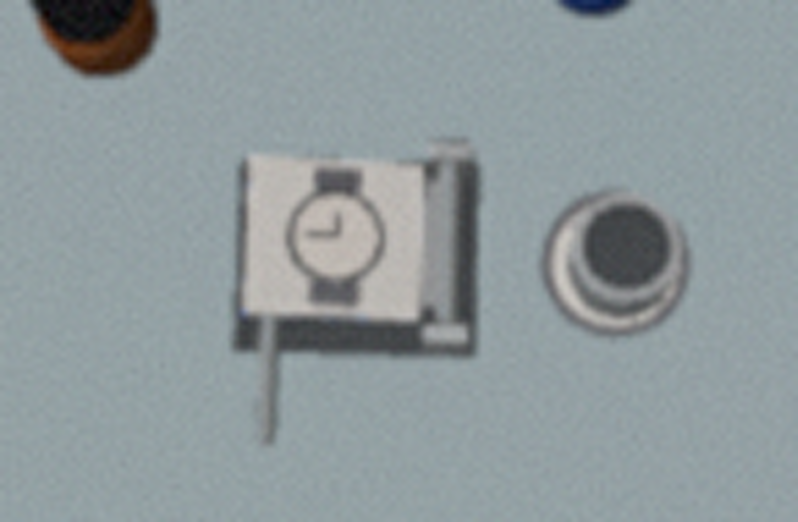

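The crop shows the canister lid at about (627,247), cheeks at (452,150) and (447,335), and the handle running from (268,320) to (268,440). The stand's yaw is near 0. Next I'll take closer wrist views over the green mark and the stand.

```bash
cat >> h.py <<'E'
D=np.diag([1.,-1.,-1.])
def wrist(vision,telemetry):
    p,R=np.array(telemetry.current_tcp_pos()),np.array(telemetry.current_tool_rot())
    c=vision.read_camera("wrist"); A=np.eye(4);A[:3,:3]=R;A[:3,3]=p
    c["T"]=A@c["T_tool_cam"]; return c
E
python3 - <<'E'
from station import r, solver, vision, telemetry
from h import *; import pickle
t=telemetry.current_time_s
for n,p in(("wg",(420,-250,260)),("wf",(530,60,260))):
    r.move_pose(p,D); c=wrist(vision,telemetry); pickle.dump(c,open(n+".pkl","wb")); cv2.imwrite(f"pics/{n}.png",c["color"])
    print(t(),np.round(c["T"],2).tolist())
print(c["K"])
cv2.imwrite("pics/w2.png",np.hstack([cv2.resize(cv2.imread(f"pics/{n}.png"),(400,300)) for n in("wg","wf")]))
E
```

```text
1.625 [[-0.0, 0.95, 0.31, 499.65], [-1.0, -0.0, 0.0, -250.94], [0.0, -0.31, 0.95, 402.48], [0.0, 0.0, 0.0, 1.0]]
2.925 [[-0.0, 0.95, 0.31, 609.96], [-1.0, -0.0, 0.0, 58.34], [0.0, -0.31, 0.95, 402.47], [0.0, 0.0, 0.0, 1.0]]
[[308.61406376   0.         284.11775195]
 [  0.         308.61406376 210.65437857]
 [  0.           0.           1.        ]]
```

View pics/w2.png

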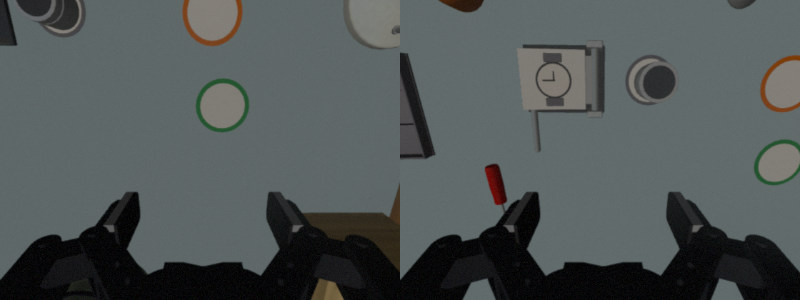

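Left panel: green ring at (222,105). Right panel: cheeks at (596,45) and (596,112), handle from (532,110) to (538,152), canister lid at (659,82), all in the clear.

Run:
```python
from h import *; import pickle
for n in("wg","wf"):
    c=pickle.load(open(n+".pkl","rb")); K,T=c["K"],c["T"]; P=cloud(c["depth"],K,T)
    H,S,V=[a.astype(int) for a in cv2.split(cv2.cvtColor(c["color"],cv2.COLOR_BGR2HSV))]
    m=(H>45)&(H<85)&(S>110)&(V>40)&(P[...,0]<560)&(P[...,0]>380)&(abs(P[...,2])<15)
    m=cv2.morphologyEx(m.astype(np.uint8),cv2.MORPH_CLOSE,np.ones((5,5)))
    for b,s,ce in blobs(m,100):
        e=cv2.fitEllipse(cv2.convexHull(np.argwhere(b)[:,::-1].astype(np.float32)))
        print(n,"green",s,np.round(e[1]),np.round(ray(e[0],K,T,0),1))
    if n=="wf":
        for b,s,ce in blobs((P[...,2]>53)&(P[...,2]<66)&(P[...,0]<700)&(P[...,0]>520)&(P[...,1]<100)&(P[...,1]>-90),60):
            e=cv2.fitEllipse(cv2.convexHull(np.argwhere(b)[:,::-1].astype(np.float32)))
            print("z60",s,np.round(P[b].mean(0),1),np.round(P[b].min(0)),np.round(P[b].max(0)),np.round(ray(e[0],K,T,60),1))
        for x in(550,545,535,525,515,505,498,492):
            q=P[(abs(P[...,0]-x)<4)&(abs(P[...,1]-160)<30)&(P[...,2]>35)]
            if len(q): print("handle",x,len(q),np.round(q.mean(0),1))
        pl=P[(P[...,2]>46)&(P[...,0]<640)&(P[...,0]>575)&(P[...,1]<160)&(P[...,1]>100)]
        A=np.c_[pl[:,:2],np.ones(len(pl))]; print("plane",np.linalg.lstsq(A,pl[:,2],rcond=None)[0])
        # plate edges: white/blue mask
        b=(P[...,2]>46)&(P[...,1]>88)&(P[...,1]<190)&(P[...,0]>555)&(P[...,0]<660)
        print("plate rect",cv2.minAreaRect(P[b][:,:2].astype(np.float32)))
```

```text
wg green [ 275  110   73   75 1010] [72. 75.] [ 454.4 -285.8    0. ]
wf green [496 196  64  63 680] [57. 75.] [ 454.2 -286.6    0. ]
z60 [261  56  24  11 256] [657.3  69.6  57.6] [653.  58.  53.] [662.  81.  60.] [656.9  69.6  60. ]
z60 [ 244   69   17   84 1064] [610.5  92.9  54.3] [565.  83.  53.] [650. 100.  57.] [615.   91.2  60. ]
z60 [ 334   85   57   59 2583] [605.4 -24.5  60.4] [575. -55.  53.] [635.   5.  63.] [605.6 -24.7  60. ]Traceback (most recent call last):
  File "<stdin>", line 12, in <module>
cv2.error: OpenCV(4.12.0) /io/opencv/modules/imgproc/src/shapedescr.cpp:361: error: (-201:Incorrect size of input array) There should be at least 5 points to fit the ellipse in function 'fitEllipseNoDirect'
```

Run:
```python
from h import *; import pickle
c=pickle.load(open("wf.pkl","rb")); K,T=c["K"],c["T"]; P=cloud(c["depth"],K,T)
for b,s,ce in blobs((P[...,2]>55)&(P[...,2]<66)&(P[...,0]<700)&(P[...,0]>520)&(P[...,1]<85)&(P[...,1]>50),60):
    print("cheek",s,np.round(P[b].mean(0),1),np.round(P[b].min(0)),np.round(P[b].max(0)))
for x in(550,545,535,525,515,505,498,492):
    q=P[(abs(P[...,0]-x)<4)&(abs(P[...,1]-160)<30)&(P[...,2]>35)]
    if len(q): print("handle",x,len(q),np.round(q.mean(0),1))
pl=P[(P[...,2]>46)&(P[...,0]<640)&(P[...,0]>575)&(P[...,1]<160)&(P[...,1]>100)]
A=np.c_[pl[:,:2],np.ones(len(pl))]; print("plane",np.linalg.lstsq(A,pl[:,2],rcond=None)[0])
b=(P[...,2]>46)&(P[...,1]>88)&(P[...,1]<190)&(P[...,0]>566)&(P[...,0]<660)
print("plate rect",cv2.minAreaRect(P[b][:,:2].astype(np.float32)))
```

```text
cheek [261  56  24  11 254] [657.4  69.7  57.7] [653.  58.  55.] [662.  81.  60.]
cheek [263 155  21   9 187] [558.1  70.4  57.6] [553.  59.  55.] [563.  82.  60.]
handle 550 64 [550.2 163.5  62.1]
handle 545 343 [542.8 137.  280.1]
handle 535 62 [534.9 163.9  62.2]
handle 525 67 [525.1 162.3  73.8]
handle 515 59 [514.9 164.   61.9]
handle 505 57 [505.  164.4  62.1]
handle 498 29 [499.5 164.3  61.8]
plane [1.94545358e-03 1.44837491e-01 4.14210034e+01]
plate rect ((608.7828979492188, 133.4665069580078), (90.84684753417969, 85.54402923583984), 89.97090148925781)
```

Run:
```python
from station import r, solver, vision, telemetry
from h import *
t=telemetry
def st(s): print(s,round(t.current_time_s(),2),np.round(t.current_tcp_pos(),1),np.round(t.current_contact_force(),1),round(t.current_opening(),3),np.round(t.current_finger_force(),1))
r.move_pose((605.3,-24.7,120),D); st("above")
r.line_to((605.3,-24.7,12),velocity=100); st("down")
r.command_gripper(0.0,20); st("grip")
if t.current_opening()>0.4:
    r.line_to((454.3,-286,12),velocity=110); r.wait(0.2); st("slid")
    c=wrist(vision,t); cv2.imwrite("pics/slid.png",c["color"])
    import pickle; pickle.dump(c,open("slid.pkl","wb"))
```

```text
above 3.67 [605.4 -24.  121. ] [ 0.3 -0.1  1.1] 0.997 0.0
down 4.91 [605.7 -24.7  12.6] [ 0.9  0.1 -0.5] 1.002 0.0
grip 5.26 [605.5 -24.8  12.6] [-0.9  0.3  6.4] 0.694 20.5
slid 8.35 [ 455.5 -285.4   12.6] [3.8 5.3 7.6] 0.699 20.9
```

Next I'll release, rise and check the placement.

Run:
```python
from station import r, solver, vision, telemetry
from h import *
t=telemetry
r.command_gripper(1.0); r.wait(0.3)
r.line_to((454.3,-286,130),velocity=120)
r.move_pose((400,-240,260),D); r.wait(.3)
for n in("wrist","top"):
    c=wrist(vision,t) if n=="wrist" else vision.read_camera(n); K,T=c["K"],c["T"]; P=cloud(c["depth"],K,T)
    near=(abs(P[...,0]-454)<60)&(abs(P[...,1]+286)<60)
    for b,s,ce in blobs(near&(P[...,2]>54)&(P[...,2]<66),60):
        h=cv2.convexHull(np.argwhere(b)[:,::-1].astype(np.float32))
        print(n,"lid",s,np.round(P[b].mean(0),1),np.round(ray(cv2.fitEllipse(h)[0],K,T,60),1))
    H,S,V=[a.astype(int) for a in cv2.split(cv2.cvtColor(c["color"],cv2.COLOR_BGR2HSV))]
    m=cv2.morphologyEx(((H>45)&(H<85)&(S>90)&(V>40)&near).astype(np.uint8),cv2.MORPH_CLOSE,np.ones((5,5)))
    for b,s,ce in blobs(m,60):
        e=cv2.fitEllipse(cv2.convexHull(np.argwhere(b)[:,::-1].astype(np.float32))); print(n,"ring",s,np.round(ray(e[0],K,T,0),1))
    if n=="wrist": cv2.imwrite("pics/placed.png",c["color"])
print(t.current_time_s())
```

```text
wrist lid [ 299  106   56   56 2436] [ 455.6 -285.7   60.3] [ 455.7 -285.7   60. ]
wrist ring [ 283   93   76   77 1174] [ 454.5 -285.8    0. ]
top lid [394 237  21  20 327] [ 454.8 -284.9   60.7] [ 453.6 -285.    60. ]
11.2583
```

View pics/placed.png

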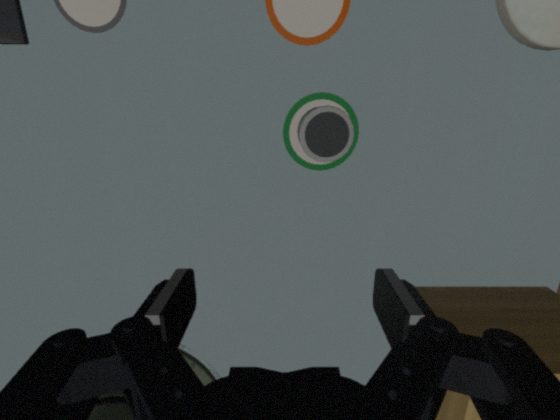

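The canister sits at (326,133) inside the green ring centred at (320,131), about 1 mm off by ray casting. Next is the handle.

```bash
cat >> h.py <<'E'
def hp(a,o=(607.7,70.05),yaw=-0.009):
    x,y,z=-80,95*np.cos(a),45+95*np.sin(a); c,s=np.cos(yaw),np.sin(yaw)
    return np.array([o[0]+c*x-s*y,o[1]+s*x+c*y,z-19])
E
python3 - <<'E'
from station import r, solver, vision, telemetry
from h import *
t=telemetry
def st(s): print(s,round(t.current_time_s(),2),np.round(t.current_tcp_pos(),1),np.round(t.current_contact_force(),1),round(t.current_opening(),3),np.round(t.current_finger_force(),1),flush=True)
a0=.14; p=hp(a0); print(p)
r.move_pose(p+[0,0,90],D); r.line_to(p,velocity=90); st("down")
r.command_gripper(0.0,40); st("grip")
for a in np.linspace(a0,np.pi/2,11)[1:]:
    r.line_to(hp(a),velocity=70); st(round(a,2))
    if np.linalg.norm(t.current_contact_force())>45: print("STOP");break
E
```

```text
[528.54986323 164.83670009  39.25659589]
down 14.04 [528.9 165.   39.8] [-0.7  0.6 -0. ] 1.001 0.0
grip 14.73 [528.6 165.6  39.4] [-1.2  6.   0.6] 0.099 39.0
0.28 15.07 [528.5 162.8  52.9] [-1.6  5.9 -1. ] 0.1 39.3
0.43 15.42 [528.5 158.3  65.7] [-1.9  8.1  1.9] 0.097 39.3
0.57 15.76 [528.4 152.2  77.8] [-2.   8.9  5.3] 0.099 39.3
0.71 16.1 [528.4 144.5  88.9] [-3.7 10.9  7.3] 0.095 39.4
0.86 16.44 [528.4 135.6  98.8] [-5.9 12.7 14.1] 0.096 39.6
1.0 16.78 [528.3 125.4 107.4] [-8.7 16.3 21.9] 0.1 40.0
1.14 17.12 [528.3 113.1 114.1] [-10.   14.7  28.5] 0.1 41.5
1.28 17.47 [528.1  98.8 118.7] [-10.7   6.8  27.8] 0.1 42.3
1.43 17.81 [527.9  84.8 121.3] [-8.6  3.7 26. ] 0.097 42.4
1.57 18.15 [527.8  70.1 121.6] [-4.2 -1.5 13.7] 0.101 41.9
```

Run:
```python
from station import r, solver, vision, telemetry
from h import *
t=telemetry
def st(s): print(s,round(t.current_time_s(),2),np.round(t.current_tcp_pos(),1),np.round(t.current_contact_force(),1),round(t.current_opening(),3),flush=True)
for a in np.linspace(np.pi/2,3.13,12)[1:]:
    r.line_to(hp(a),velocity=70); st(round(a,2))
    if np.linalg.norm(t.current_contact_force())>50: print("STOP");break
r.wait(.3); st("end")
c=wrist(vision,t); cv2.imwrite("pics/over.png",c["color"])
```

```text
1.71 18.49 [527.6  57.  120.1] [-0.9  0.1  5.7] 0.098
1.85 18.83 [527.5  44.1 117.2] [ 1.5 -0.8  1.6] 0.102
2.0 19.18 [527.5  31.6 112.4] [ 3.7  2.  -2.4] 0.1
2.14 19.52 [527.4  19.5 105.7] [ 4.3  3.6 -6.1] 0.095
2.28 19.86 [527.3   8.7  97.5] [ 5.2  4.  -7.5] 0.099
2.42 20.2 [527.1  -0.7  87.8] [ 4.1  7.2 -7.8] 0.1
2.56 20.54 [527.1  -9.   77. ] [ 4.1  5.2 -5.2] 0.101
2.7 20.88 [526.9 -15.7  65.1] [ 4.1  5.  -4.8] 0.096
2.85 21.23 [526.9 -20.2  52.6] [ 3.4  6.8 -2.3] 0.095
2.99 21.57 [527.  -22.9  39.5] [ 4.2  8.  -2.1] 0.095
3.13 21.91 [527.4 -23.5  26.5] [ 4.5 10.9 -1.5] 0.095
end 22.21 [527.3 -23.5  26.5] [ 5.2 10.2 -0.8] 0.1
```

View pics/over.png

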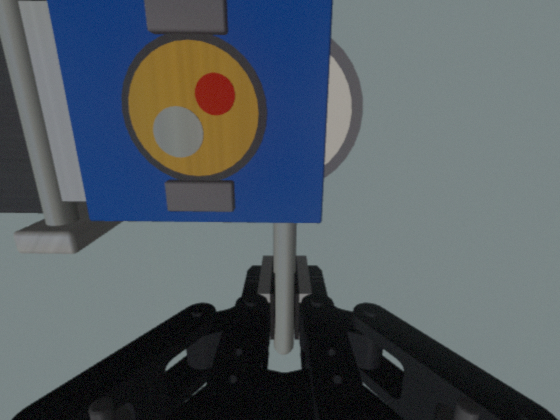

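Blue face is up, and the bar is held at (284,290). I'll press it down gently to the stop, release, and measure the angle.

Run:
```python
from station import r, solver, vision, telemetry
from h import *
t=telemetry
p=hp(3.13)
for dz in(1.5,3,4.5,6):
    r.line_to(p-[0,0,dz],velocity=15); f=t.current_contact_force(); print(dz,np.round(t.current_tcp_pos(),1),np.round(f,1))
    if f[2]>12: break
r.command_gripper(1.0); r.wait(.3)
q=np.array(t.current_tcp_pos()); r.line_to(q+[0,0,120],velocity=100)
r.move_pose((470,-20,260),D); r.wait(.2)
c=wrist(vision,t); K,T=c["K"],c["T"]; P=cloud(c["depth"],K,T)
pl=P[(P[...,2]>35)&(P[...,2]<80)&(P[...,0]<640)&(P[...,0]>575)&(P[...,1]<35)&(P[...,1]>-35)]
print("plane",np.linalg.lstsq(np.c_[pl[:,:2],np.ones(len(pl))],pl[:,2],rcond=None)[0],len(pl))
b=P[(abs(P[...,0]-525)<25)&(abs(P[...,1]+25)<20)&(P[...,2]>30)&(P[...,2]<80)]; print("bar",b.mean(0))
c2=vision.read_camera("top"); cv2.imwrite("pics/final.png",c2["color"])
P=cloud(c2["depth"],c2["K"],c2["T"]); b=P[(abs(P[...,0]-454)<60)&(abs(P[...,1]+286)<60)&(P[...,2]>54)&(P[...,2]<66)]; print("lid",b.mean(0))
print(t.current_time_s(),np.round(t.current_contact_force(),1))
```

```text
1.5 [527.5 -23.5  25.9] [-2.8 11.1 22.5]
plane [6.11105887e-05 3.49047297e-02 5.26280658e+01] 4872
bar [526.20884692 -24.23263931  48.81509   ]
lid [ 453.59676244 -285.08747503   60.55102305]
25.7583 [-0.5  0.1  0.1]
```

View pics/final.png

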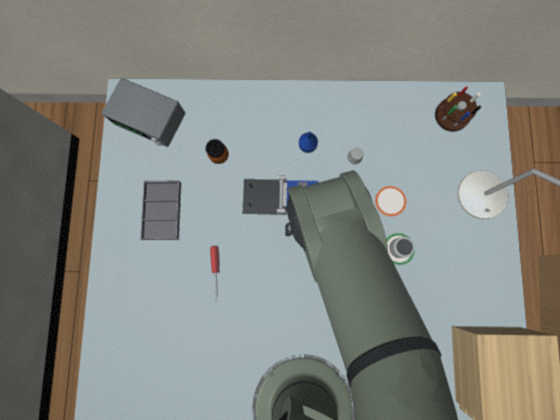

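The holder is at its stop: pressing it gave 22 N, and the bar axis is about 44.5 mm up. The canister is still inside the green ring at (400,247), and the bystanders are where they were.

```bash
python3 -c "
from station import r
print(r.sign_off())"
```

```text
the job is handed in; nothing more can be done
None
```

I handed the job in with the canister upright in the green circle, about 1 mm off centre, and the holder turned over against its stop, blue face up. The bystanders look undisturbed and the run took about 26 s; the sign-off gave no verdict.

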